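# Make up two microscopy kits from the stock

## Robot

A 7-joint arm with a two-finger parallel gripper is mounted at the origin on a cart in front of the work surface, level with it; the furniture and walls round the work are solid. World frame = base frame: x ahead of the robot, y to its left, z up, the work surface at z = 0. Lengths are in m, angles in rad, forces in N, time in s.
With the tool pointing down it reaches from about 0.425 to 0.925 m from the base axis. Payload 6.8 kg.
Tool frame: the origin (TCP) lies at the very end of the fingers, on their centre line; the grasp point (between the pads) lies 19 mm behind it; z points along the fingers, y is the line along which they close (so a half turn about z gives the same grasp; the last joint's range is limited). The gripper opens to 88 mm and grips with 3 to 60 N. Pads are 20 mm wide; open, the fingers measure 115 mm over their backs; the gripper's body (75 mm by 178 mm) begins 61 mm behind the grasp point.
Start: joints at [-1.371, 0.477, 0.022, 1.555, -0.011, 1.109, -0.083], TCP at [0.204, 0.643, 0.223] pointing down, gripper open.
Joint ranges: [-2.96, 2.96], [-0.34, 2.1], [-1.41, 1.46], [0.24, 2.44], [-1.37, 4.51], [0.17, 1.92], [-2.96, 2.96]. Speed limits (rad/s): [2.39, 2.39, 3.14, 3.14, 3.14, 3.14, 3.14].

## Interface

Orientations are given as a unit quaternion [x, y, z, w].
In Python, from station import manip, fingers, planner, optics, order, models gives the robot as it stands. Calls block until the motion is done:
- manip.move_ptp(position, orientation): joint-space move of the TCP to a pose.
- manip.move_straight(position, ori=None, rate=0.15): straight line of the TCP; ori=None keeps the orientation; rate is the mean speed in m/s.
- manip.move_j(angles): joint-space move.
- fingers.set_gripper(opening): finger opening in m; the grip force is fixed at half the most; returns when the fingers have stopped.
- manip.pause(seconds).
- planner.inverse_kinematics(position, orientation): joint angles nearest the present ones, or None.
- optics.read_camera(name): name is "scene" or "top" or "wrist"; returns the picture (400x640x3 uint8, red, green, blue); there is no depth.
- optics.calibration(name): a dict with "intrinsics" (3x3 intrinsics, pixels), "xyz" and "attitude" of the camera in the world; the wrist camera has in their place "hand_eye" (4x4, takes a point from camera to tool coordinates, whose origin is the TCP and whose axes are the flange's). Camera axes: x right, y down, z forward; pixel columns grow to the right and rows downward; lengths in m; the calibration is good to about 2 mm. A picture is of the moment at which its call begins: read the wrist's pose just before it. calibration takes no time and is no camera call.
A pose or a line that the arm cannot do raises manip.Unreachable and nothing moves.
- order.hand_in(): hands the job in; it is judged then, once.
Trained networks look in the newest picture that a camera, given by its name, has taken for a name from the list of things; names that differ only in an ending like _2 or _b are one class to them, and where a whole thing is asked for, a point or a joint stands for the part that bears it (a point fixed in the world has none). Each returns a list of dicts, best first, with "conf" (0 to 1); they miss things now and then, are a little off and sometimes report something else, mostly with a low value. They report only what shows in the picture. A call takes as long as a camera call. They do not tell look-alikes from the thing itself.
- models.look_for(query, camera): "extent" ([left, top, width, height] in pixels, round what is visible of it).
- models.pinpoint(query, camera): "xy" ([column, row] in pixels: a listed point, or the origin of a listed thing).
Readings, each from a call of its own:
- manip.current_clock(): time.
- manip.current_q(): joint angles.
- manip.current_joint_vel(): joint speeds.
- manip.current_joint_torque(): joint torques, N m.
- manip.current_position(): TCP position.
- manip.current_tcp_rot(): TCP orientation.
- manip.current_contact_force(): force on the tool from outside, world axes, zero at the start.
- manip.current_moment(): the same for the moment, N m.
- manip.current_width(): finger opening in m.
- manip.current_grasp_force(): force on a finger pad.
Only numpy, scipy, OpenCV 4.12 (cv2) and the standard library are available. Lean on these libraries where they do the work, as an engineer would, in place of code of your own. Each camera call takes 0.05 s, during which the arm holds its last target. There are 200 camera calls.

## Task

Make up the two kits from the stock on the desk: in the blue caddy, the white-capped bottle upright in the round well, the matchbox flat in the rectangular pocket and the rubber stopper, standing as it does now, in the square pocket; in the green caddy, the black-capped bottle upright in the round well and the cover-glass box, lid up, flat in the rectangular pocket. Each thing must sit right down on the floor of its recess. Leave the eraser and the glass cap where they are, and do not knock a bottle over.

Things in the scene. Friction and masses are not known exactly. Their poses are not given: they have to be found in the camera images.
- blue_caddy: Origin at the centre of its underside, z up. Blue kit caddy: flat block 80 (x) x 206 (y) x 10 mm, fixed to the desk, yaw within 0.2 rad. Three white-floored recesses 5 mm deep (floor 5 mm above the desk) on its long centre line x = 0: round well of 44 mm diameter at y = +65 mm, rectangular pocket 52 (x) x 68 (y) mm at y = -4 mm, square pocket 40 x 40 mm at y = -70 mm.
- green_caddy: Origin at the centre of its underside, z up. Green kit caddy: flat block 80 (x) x 152 (y) x 10 mm, fixed to the desk, yaw within 0.2 rad. Two white-floored recesses 5 mm deep (floor 5 mm above the desk) on its long centre line x = 0: round well of 44 mm diameter at y = +35 mm, rectangular pocket 52 (x) x 68 (y) mm at y = -34 mm.
- dropper_bottle: Origin at the centre of its underside, z up. Small round amber bottle with a white cap, 27 mm diameter, 70 mm high (the straight body reaches about 45 mm up), about 30 g, standing on the desk.
- oil_bottle: Origin at the centre of its underside, z up. Small round dark bottle with a black cap, 25 mm diameter, 58 mm high (the straight body reaches about 37 mm up), about 20 g, standing on the desk.
- matchbox: Origin at the centre of its underside, z up. Matchbox with a yellow top and brown sides, 36 (x) x 53 (y) x 14 mm high, about 10 g, lying flat, yaw within 0.6 rad of the world's.
- coverglass_box: Origin at the centre of its underside, z up. Small pale blue box of cover glasses with a grey-blue lid (fixed), 28 (x) x 32 (y) x 15 mm high, about 20 g, lying flat, yaw within 0.6 rad of the world's.
- stopper: Origin at the centre of its underside, z up. Reddish-brown rubber stopper, round, 23 mm wide at the top, tapering slightly downward, 22 mm high, about 12 g, standing on its narrow end.
- eraser: Origin at the centre of its underside, z up. Green and white eraser, 18 (x) x 42 (y) x 11 mm high, loose; not part of any kit, to be left where it lies.
- lamp_cap: Origin at the centre of its underside, z up. Small clear glass cap, an open round cup 37 mm wide and 24 mm high, loose; not part of any kit, to be left where it stands.
There are look-alikes about, which are no part of the job. Several things look just like the stopper: the one meant starts farthest to the robot's left. Of the things that look like the coverglass_box, the smaller one is meant.

How it is judged:
By the outcome, as a careful person would: the job done as asked, in the order asked, and still so for the second after the job is handed in, with the robot touching nothing.
It also fails if it takes over 112 s, if anything falls off the work surface, if the arm or the gripper's body presses on something with over 40 N, if the wrist force passes 120 N, or if a joint passes its speed limit or range.

## Working session

There is one attempt and no reset: what is moved stays moved. The work goes in short steps, each a Python script; the robot and the scene stay as the last script left them, time stands still between calls to the robot, and variables do not carry over. Pictures are saved under pics/ and viewed, at most 14 in all, crops included, and the job is handed in when it is done.

```bash
mkdir -p pics; ls; python3 - <<'E'
from station import manip, optics, models
import cv2
for n in ("scene","top"):
    im=optics.read_camera(n); cv2.imwrite(f"pics/{n}0.png",im[:,:,::-1])
    c=optics.calibration(n); print(n,c)
    for q in ["blue_caddy","green_caddy","dropper_bottle","oil_bottle","matchbox","coverglass_box","stopper","eraser","lamp_cap"]:
        print(q,[([round(v) for v in d["extent"]],round(d["conf"],2)) for d in models.look_for(q,n)],[([round(v) for v in d["xy"]],round(d["conf"],2)) for d in models.pinpoint(q,n)])
print(optics.calibration("wrist"),manip.current_clock(),manip.current_position(),manip.current_tcp_rot())
E
```

```text
pics
scene {'intrinsics': array([[461.40086519,   0.        , 315.6619561 ],
       [  0.        , 461.40086519, 195.38025175],
       [  0.        ,   0.        ,   1.        ]]), 'xyz': array([0.06014281, 0.61000934, 0.36249135]), 'attitude': array([-0.29458854,  0.77150855, -0.52116569,  0.21535662])}
blue_caddy [([375, 189, 88, 54], 0.82), ([288, 180, 14, 30], 0.6)] [([419, 213], 0.87)]
green_caddy [([270, 246, 103, 68], 0.86)] [([322, 278], 0.67)]
dropper_bottle [([374, 160, 11, 35], 0.9), ([343, 202, 14, 13], 0.67)] [([383, 192], 0.92)]
oil_bottle [([286, 181, 15, 26], 0.84)] [([294, 204], 0.72)]
matchbox [([316, 181, 31, 16], 0.83)] [([334, 192], 0.72)]
coverglass_box [([196, 244, 39, 30], 0.94), ([304, 214, 16, 10], 0.67)] [([218, 263], 0.94), ([312, 225], 0.53)]
stopper [([267, 226, 19, 19], 0.74), ([256, 191, 7, 11], 0.58), ([340, 220, 15, 16], 0.44)] [([276, 243], 0.59), ([343, 237], 0.57), ([260, 201], 0.48)]
eraser [] [([352, 210], 0.45), ([315, 226], 0.28)]
lamp_cap [([248, 207, 21, 24], 0.56)] [([259, 220], 0.55)]
top {'intrinsics': array([[461.91018689,   0.        , 
[... 917 characters left out ...]
198], 0.56)]
lamp_cap [([270, 144, 20, 21], 0.93)] [([281, 156], 0.81)]
{'intrinsics': array([[306.75032421,   0.        , 316.42309763],
       [  0.        , 306.75032421, 198.7631598 ],
       [  0.        ,   0.        ,   1.        ]]), 'hand_eye': array([[ 7.15067809e-05, -9.66377028e-01, -2.57129218e-01,
         7.01633555e-02],
       [ 9.99998634e-01, -3.55519065e-04,  1.61425506e-03,
        -4.33224969e-04],
       [-1.65139334e-03, -2.57128982e-01,  9.66375682e-01,
        -1.62214858e-01],
       [ 0.00000000e+00,  0.00000000e+00,  0.00000000e+00,
         1.00000000e+00]])} 1.9 [0.20451584 0.6432809  0.222647  ] [ 1.53319725e-01  9.88176635e-01 -9.88801762e-06  5.35241194e-07]
```

```bash
python3 - <<'E'
import cv2
a=cv2.imread("pics/top0.png")[90:310,160:490]; cv2.imwrite("pics/top0c.png",cv2.resize(a,None,fx=2.4,fy=2.4,interpolation=cv2.INTER_CUBIC))
E
```

```text
(no output)
```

View pics/scene0.png

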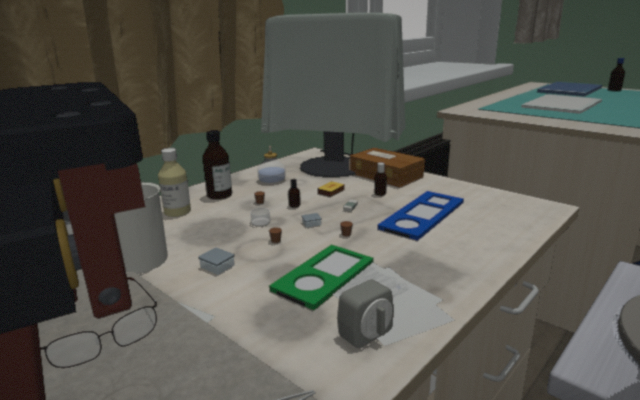

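View pics/top0.png

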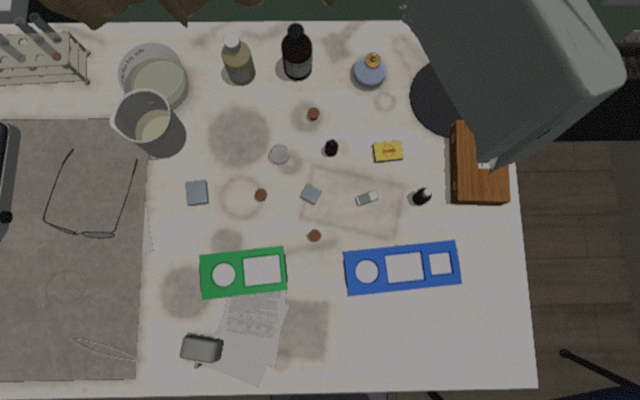

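```bash
ls pics
```

```text
scene0.png
top0.png
top0c.png
```

View pics/top0c.png

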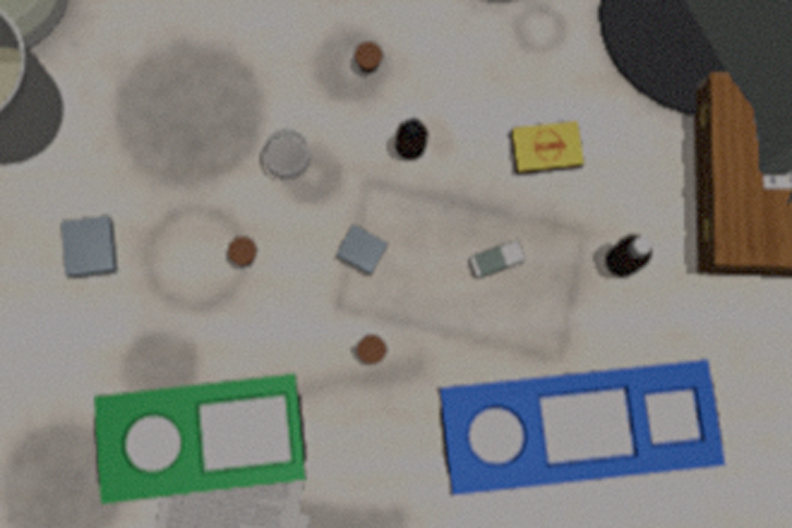

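The top view runs robot-left to image-left, with rows going down towards the robot. Look-alikes in the full top picture:
- **Stoppers:** (261,195), (313,114) and (314,236). The leftmost, (261,195), is the one meant.
- **Cover-glass boxes:** (197,193) is the larger and (311,194) the smaller. The smaller is meant.
- **White-capped bottle:** (422,197).
- **Black-capped bottle:** (331,148).
- **Matchbox:** (388,151).
- **Leave alone:** eraser at (367,198), glass cap at (279,154).

Next I'll measure by colour, and triangulate the overhanging monitor.

```bash
cat > h.py <<'E'
import numpy as np, cv2
from scipy.spatial.transform import Rotation as R
from station import manip, fingers, planner, optics, order, models
def cam(n):
    c=optics.calibration(n)
    if n=="wrist":
        h=c["hand_eye"]; r=R.from_quat(manip.current_tcp_rot()).as_matrix()
        return c["intrinsics"],r@h[:3,3]+np.array(manip.current_position()),r@h[:3,:3]
    return c["intrinsics"],np.array(c["xyz"]),R.from_quat(c["attitude"]).as_matrix()
def ray(c,px):
    K,t,M=c; return t,M@np.linalg.solve(K,[px[0],px[1],1.])
def onplane(c,px,z):
    t,d=ray(c,px); return (t+d*(z-t[2])/d[2])
def tri(r1,r2):
    (a,u),(b,v)=r1,r2
    s,k=np.linalg.lstsq(np.c_[u,-v],b-a,rcond=None)[0]; p,q=a+s*u,b+k*v
    return (p+q)/2,np.linalg.norm(p-q)
def proj(c,P):
    K,t,M=c; p=K@(M.T@(np.array(P)-t)); return p[:2]/p[2]
def down(yaw):  # tool z down; finger-closing axis at angle yaw from world y
    return (R.from_euler("z",yaw)*R.from_quat([0,1,0,0])).as_quat()
E
python3 - <<'E'
from h import *
T=cam("top");S=cam("scene")
im=cv2.imread("pics/top0.png"); hsv=cv2.cvtColor(im,cv2.COLOR_BGR2HSV)
np.set_printoptions(precision=4,suppress=True)
def blob(name,lo,hi,box,z):
    x,y,w,h=box; m=cv2.inRange(hsv[y:y+h,x:x+w],np.array(lo),np.array(hi))
    m=cv2.morphologyEx(m,cv2.MORPH_CLOSE,np.ones((3,3)))
    c=max(cv2.findContours(m,cv2.RETR_EXTERNAL,cv2.CHAIN_APPROX_NONE)[0],key=cv2.contourArea).reshape(-1,2)+[x,y]
    W=np.array([onplane(T,p,z)[:2] for p in c],np.float32)
    r=cv2.minAreaRect(W*1000); b=cv2.boxPoints(r); e=b[1]-b[0],b[2]-b[1]; L=max(e,key=np.linalg.norm)
    yaw=(np.degrees(np.arctan2(L[1],L[0])))%180-90
    print(name,"centre",np.array(r[0]),"size",np.array(r[1]),"yaw of long vs y",round(yaw,1), "px",c.mean(0))
blob("blue",[100,130,60],[125,255,255],(330,225,150,85),.01)
blob("green",[45,100,40],[85,255,255],(190,235,110,75),.01)
blob("match",[20,120,80],[35,255,255],(360,130,55,40),.014)
for n,b in(("st L",(248,184,26,26)),("st up",(300,102,26,24)),("st low",(300,224,28,26))): blob(n,[0,80,30],[15,255,255],b,.022)
print("hsv cov",hsv[194,311],hsv[193,197],"desk",hsv[215,330],"cap",hsv[148,331],hsv[191,428],"lamp",hsv[154,279])
blob("cov",[95,35,60],[125,255,255],(295,178,32,34),.015)
blob("cov big",[95,35,60],[125,255,255],(180,175,34,36),.015)
blob("oil",[0,0,0],[180,255,50],(318,134,26,30),.045)
for n,px in(("dropper cap top",(428,191)),):print(n,onplane(T,px,.070))
for n,a,b in(("dropperbase",(383,192),(419,198)),("mon BL",(265,130),(405,5)),("mon BR",(403,135),(490,165)),("mon TR",(402,15),(625,75)),("woodbox near corner",(385,181),(452,205)),("woodL",(351,152),(457,122)),("white cap",(381,166),(428,191)),("black cap",(293,182),(333,146)),("bigbottle top",(213,134),(297,30))):
    print(n,*tri(ray(S,a),ray(T,b)))
E
```

```text
blue centre [ 468.1452 -113.6832] size [ 77.2406 205.7798] yaw of long vs y 5.2 px [401.5197 267.4539]
green centre [464.0032 172.5065] size [ 77.9048 151.7616] yaw of long vs y 5.6 px [242.3253 272.4498]
match centre [684.5432 -97.0254] size [34.7825 51.9927] yaw of long vs y 5.6 px [387.4881 151.0476]
st L centre [603.691  140.4213] size [20.0519 18.5942] yaw of long vs y -0.8 px [260.4333 194.0667]
st up centre [759.1306  41.9329] size [19.2239 20.9266] yaw of long vs y 45.9 px [313.1034 112.931 ]
st low centre [527.3463  42.9389] size [19.7773 17.9866] yaw of long vs y -0.8 px [314.2581 235.2581]
hsv cov [104  27 123] [ 94  30 120] desk [ 19  23 153] cap [  5 158  21] [  0   2 157] lamp [  0  10 126]
cov centre [611.2161  40.7074] size [0. 0.] yaw of long vs y -90.0 px [315. 190.]
cov big centre [605.8563 274.0903] size [5.6169 0.    ] yaw of long vs y -87.8 px [188.  194.5]
oil centre [683.3455  11.3335] size [20.8913 29.1717] yaw of long vs y 79.5 px [330.7436 147.8205]
dropper cap top [ 0.5958 -0.1543  0.07  ]
dropperbase [ 0.5913 -0.156   0.0062] 0.00943055851180246
mon BL [ 0.9308 -0.1289  0.099 ] 0.007754909693317049
mon BR [ 0.6213 -0.2584  0.1061] 0.02465243149121947
mon TR [ 0.6689 -0.3201  0.3576] 0.01182174248699432
woodbox near corner [ 0.5922 -0.2007  0.0188] 0.03245757581862557
woodL [ 0.7247 -0.2192  0.057 ] 0.0017659458376281122
white cap [ 0.5956 -0.1571  0.0633] 0.003738236981725682
black cap [0.6855 0.0091 0.0534] 0.004446130236164702
bigbottle top [0.8628 0.0679 0.1371] 0.0019158204277263664
```

```bash
python3 - <<'E'
from h import *
np.set_printoptions(precision=3,suppress=True)
for n,p in dict(drop=(.594,-.156),match=(.6845,-.097),stop=(.6037,.1404),oil=(.684,.01),cov=(.607,.04),bs=(.474,-.183),bw=(.462,-.049),gw=(.46,.207)).items():
    for y in(90,-90):
        q=[planner.inverse_kinematics([*p,z],down(np.radians(y+5))) for z in (.01,.14)]; print(n,y,*q)
manip.move_ptp([.60,.05,.16],down(np.radians(90)))
C=cam("wrist"); im=optics.read_camera("wrist"); cv2.imwrite("pics/w1.png",im[:,:,::-1]); np.savez("w1.npz",K=C[0],t=C[1],M=C[2])
print(manip.current_clock(),manip.current_q())
E
```

```text
drop 90 [-0.604  1.153  1.255  1.898 -1.246  1.161 -1.896] [-0.629  0.871  1.268  1.833 -0.915  1.173 -2.098]
drop -90 [-0.248  0.722  0.561  1.877 -0.571  0.708  0.734] [-0.528  0.687  1.009  1.828 -0.681  1.02   0.848]
match 90 [-0.638  1.216  1.254  1.698 -1.238  1.231 -2.11 ] [-0.646  0.985  1.263  1.635 -0.977  1.279 -2.248]
match -90 [-0.268  0.794  0.478  1.673 -0.479  0.793  0.516] [-0.394  0.675  0.681  1.619 -0.479  1.021  0.523]
stop 90 [-0.162  0.658 -0.225  1.821  0.218  0.686  2.717] [-0.239  0.476 -0.12   1.763  0.07   0.907  2.84 ]
stop -90 [-0.655  0.699  0.45   1.857 -0.456  0.688  0.149] [-0.723  0.522  0.539  1.797 -0.329  0.913  0.049]
oil 90 [-0.802  1.21   1.254  1.717 -1.239  1.224 -2.256] [-0.811  0.975  1.263  1.655 -0.972  1.269 -2.399]
oil -90 [-0.435  0.788  0.49   1.693 -0.491  0.786  0.373] [-0.521  0.646  0.623  1.636 -0.431  1.001  0.331]
cov 90 [-0.043  0.64  -0.167  1.853  0.162  0.662  2.922] [-0.959  0.862  1.268  1.848 -0.909  1.164 -2.419]
cov -90 [-0.517  0.692  0.478  1.887 -0.486  0.679  0.34 ] [-0.597  0.513  0.581  1.827 -0.35   0.905  0.232]
bs 90 [-0.591  1.058  1.257  2.15  -1.263  1.055 -1.66 ] [-0.659  0.674  1.281  2.08  -0.788  1.005 -2.013]
bs -90 [-0.197  0.601  0.567  2.13  -0.598  0.57   0.895] [-0.486  0.447  0.937  2.073 -0.481  0.852  0.82 ]
bw 90 [-0.891  1.016  1.258  2.249 -1.275  1.007 -1.873] [-0.99   0.571  1.292  2.174 -0.707  0.927 -2.328]
bw -90 [-0.47   0.548  0.55   2.228 -0.592  0.509  0.63 ] [-0.707  0.313  0.815  2.163 -0.322  0.786  0.402]
gw 90 [-0.352  0.53  -0.24   2.096  0.235  0.54   2.466] [-0.418  0.308 -0.152  2.03   0.064  0.809  2.622]
gw -90 [-0.808  0.544  0.328  2.127 -0.342  0.519 -0.138] [-0.912  0.32   0.441  2.061 -0.189  0.798 -0.271]
4.4833 [ 0.618  0.728 -1.187  1.742  0.728  1.188  2.366]
```

View pics/w1.png

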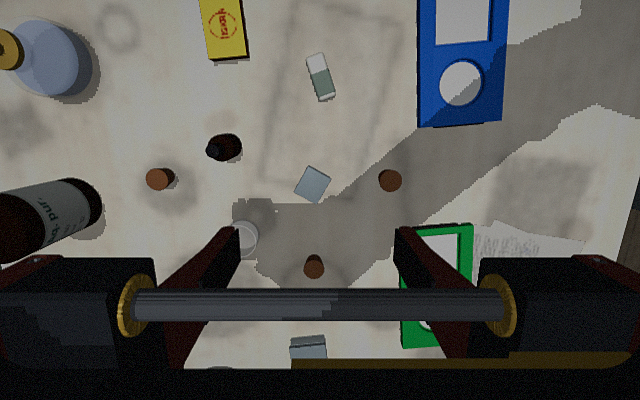

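The wrist view (up = robot right, left = ahead) agrees with the top picture. It shows the small cover-glass box at (312,184), the large one at (308,347), the leftmost stopper at (314,266), the other stoppers at (159,179) and (390,180), and the oil bottle at (223,148). Now I'll refine the positions from this picture and check them in a close crop.

```bash
python3 - <<'E'
from h import *
np.set_printoptions(precision=4,suppress=True)
d=np.load("w1.npz"); C=(d["K"],d["t"],d["M"]); im=cv2.imread("pics/w1.png")
def blob(name,mask,box,z):
    x,y,w,h=box; m=np.zeros(mask.shape,np.uint8); m[y:y+h,x:x+w]=mask[y:y+h,x:x+w]
    m=cv2.morphologyEx(cv2.morphologyEx(m,cv2.MORPH_CLOSE,np.ones((3,3))),cv2.MORPH_OPEN,np.ones((3,3)))
    c=max(cv2.findContours(m,cv2.RETR_EXTERNAL,cv2.CHAIN_APPROX_NONE)[0],key=cv2.contourArea).reshape(-1,2)
    W=np.array([onplane(C,p,z)[:2] for p in c],np.float32); r=cv2.minAreaRect(W*1000); b=cv2.boxPoints(r)
    L=max((b[1]-b[0],b[2]-b[1]),key=np.linalg.norm)
    print(name,np.array(r[0]),np.array(r[1]),"yaw",round(np.degrees(np.arctan2(L[1],L[0]))%180-90,1)); return c
g=cv2.GaussianBlur(im,(3,3),0).astype(int); B,G,Rr=g[...,0],g[...,1],g[...,2]
c1=blob("cov",((B-Rr>3)*255).astype(np.uint8),(285,155,55,52),.012)
hsv=cv2.cvtColor(im,cv2.COLOR_BGR2HSV)
red=cv2.inRange(hsv,np.array([0,90,30]),np.array([15,255,255]))
c2=blob("stL",red,(295,248,40,36),.018); blob("st near",red,(370,160,40,40),.018)
T=cam("top")
for n,P in(("drop cap",(.5956,-.1555,.07)),("oil base",(.685,.01,0)),("oil cap",(.685,.01,.058)),("match",(.6845,-.097,.014)),("well blue",(.462,-.049,.005)),("well green",(.4606,.2073,.005))): print(n,"w",proj(C,P),"top",proj(T,P))
print("blue well by px",onplane(C,(461,83),.0075))
cv2.drawContours(im,[c1.reshape(-1,1,2),c2.reshape(-1,1,2)],-1,(0,0,255),1)
cv2.imwrite("pics/w1c.png",cv2.resize(im[120:300,200:420],None,fx=3,fy=3,interpolation=cv2.INTER_NEAREST))
E
```

```text
cov [604.2056  48.7231] [31.6935 27.0864] yaw -29.2
stL [602.7733 139.368 ] [26.4469 20.8414] yaw -0.5
st near [524.8696  42.893 ] [21.2338 21.7208] yaw 3.1
drop cap w [322.8666 -90.6903] top [428.7053 191.1249]
oil base w [234.4768 145.7939] top [330.4002 153.5082]
oil cap w [216.9733 152.0174] top [331.7707 144.6119]
match w [223.012   27.7671] top [387.4053 151.0748]
well blue w [457.9888  85.3559] top [365.7576 271.2871]
well green w [433.1708 313.9746] top [223.6308 274.3546]
blue well by px [ 0.4604 -0.0509  0.0075]
```

View pics/w1c.png

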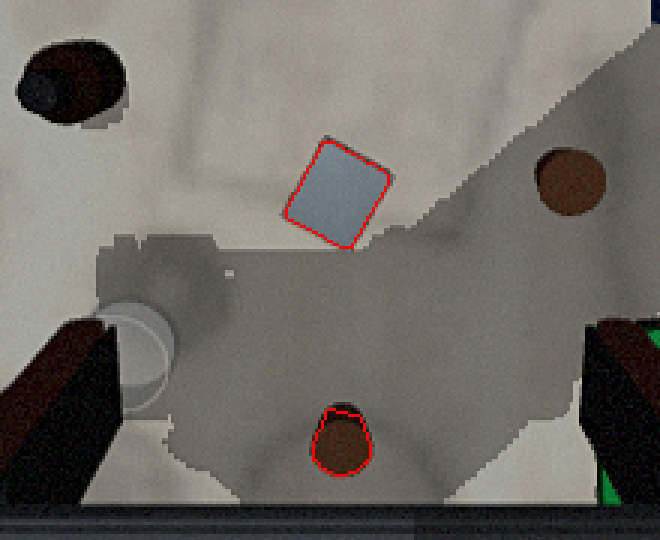

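The crop confirms the choice: the small box measures 31.7 x 27 mm (against 32 x 28) at yaw -29°, and the stopper is the leftmost one. Starting with the white-capped bottle.

```bash
cat >> h.py <<'E'
def carry(p,yp,zp,q,yq,w,wrel,hov=.12,wobj=None):
    rp,rq=down(np.radians(-90+yp)),down(np.radians(-90+yq))
    manip.move_ptp([*p,hov],rp); fingers.set_gripper(w)
    manip.move_straight([*p,zp],rate=.15)
    fingers.set_gripper(0.0); g=manip.current_width()
    manip.move_straight([*p,hov],rate=.2)
    print("held",g,manip.current_width(),manip.current_grasp_force())
    if manip.current_width()<(wobj or .015)-.004: print("NOT HELD"); return False
    manip.move_ptp([*q,hov],rq)
    manip.move_straight([*q,.04],rate=.2); manip.move_straight([*q,zp+.0055],rate=.06)
    f=manip.current_contact_force(); fingers.set_gripper(wrel)
    manip.move_straight([*q,hov],rate=.18)
    print("F",np.round(f,1),"t",manip.current_clock()); return True
E
python3 - <<'E'
from h import *
manip.move_j([-.723,.522,.539,1.797,-.329,.913,.049])
carry((.5945,-.156),0,.012,(.4622,-.049),5.2,.055,.042,wobj=.027)
im=optics.read_camera("top"); cv2.imwrite("pics/top1.png",im[:,:,::-1])
print(manip.current_q().round(2) if hasattr(manip.current_q(),"round") else manip.current_q())
E
```

```text
held 0.02639285081753548 0.026774378040562402 29.99997854232788
F [0.4 0.5 0. ] t 13.4
[-0.54  0.31  0.61  2.17 -0.27  0.73  0.34]
```

```bash
python3 - <<'E'
from h import *
carry((.6845,-.097),5.6,.0065,(.4685,-.1177),5.2,.056,.050,wobj=.036)
carry((.603,.141),0,.008,(.4745,-.1834),5.2,.042,.037,wobj=.022)
manip.move_ptp([.60,.05,.14],down(np.radians(-90)))
im=optics.read_camera("top"); a=im[90:310,160:490,::-1]; cv2.imwrite("pics/top2.png",cv2.resize(a,None,fx=2.4,fy=2.4,interpolation=cv2.INTER_CUBIC))
E
```

```text
held 0.035699285612036356 0.03582379327064722 29.997706711292267
F [-1.   0.8  0.2] t 20.1333
held 0.021485573839026644 0.02170421831849613 29.999964237213135
F [-0.1  0.2  0. ] t 27.3667
```

View pics/top2.png

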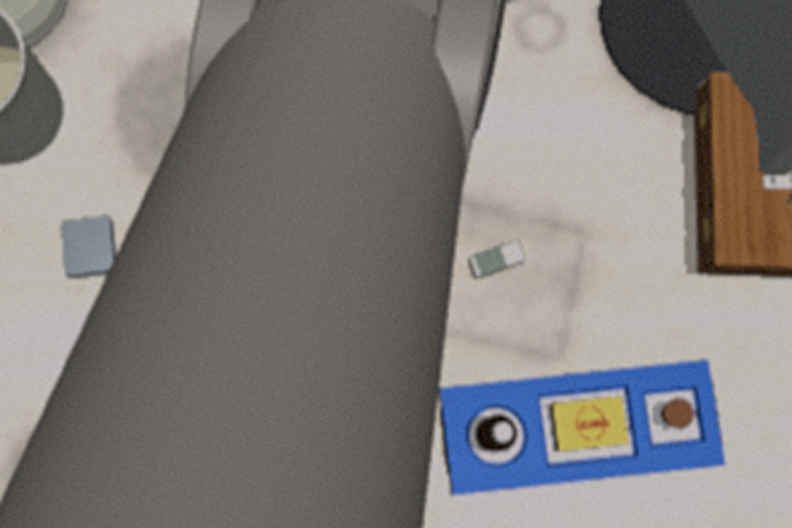

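The blue kit is filled: crop pixels are bottle (495,432), matchbox (592,424) and stopper (677,413), each inside its recess. The eraser hasn't moved. Green kit next.

```bash
python3 - <<'E'
from h import *
carry((.684,.0105),0,.008,(.4606,.2073),5.6,.052,.040,wobj=.025)
carry((.604,.0487),-29.2,.0065,(.4673,.1387),5.6,.048,.042,wobj=.028)
manip.move_ptp([.47,.03,.20],down(np.radians(-90)))
C=cam("wrist"); im=optics.read_camera("wrist"); cv2.imwrite("pics/w3.png",im[:,:,::-1])
manip.move_ptp([.45,.50,.22],down(np.radians(-90)))
im=optics.read_camera("top"); a=im[90:310,160:490,::-1]; cv2.imwrite("pics/top3.png",cv2.resize(a,None,fx=2.4,fy=2.4,interpolation=cv2.INTER_CUBIC))
s=optics.read_camera("scene"); cv2.imwrite("pics/s3.png",cv2.resize(s[150:330,240:480,::-1],None,fx=3.3,fy=3.3,interpolation=cv2.INTER_CUBIC))
E
```

```text
held 0.024882830866332487 0.02462159531649574 29.99991238117218
F [ 0.1  1.2 -1.3] t 35.0333
held 0.027134706702977823 0.027071810921281688 30.00002145767212
F [-0.9  0.5  0.6] t 41.4333
```

View pics/top3.png

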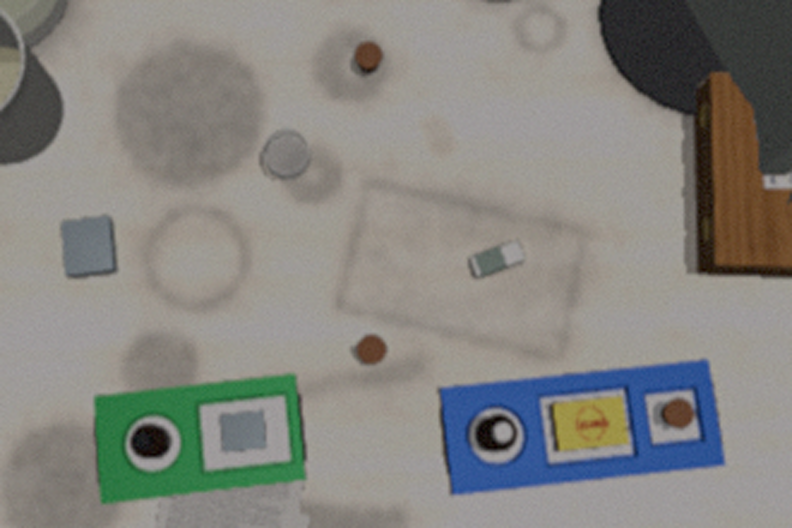

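View pics/w3.png

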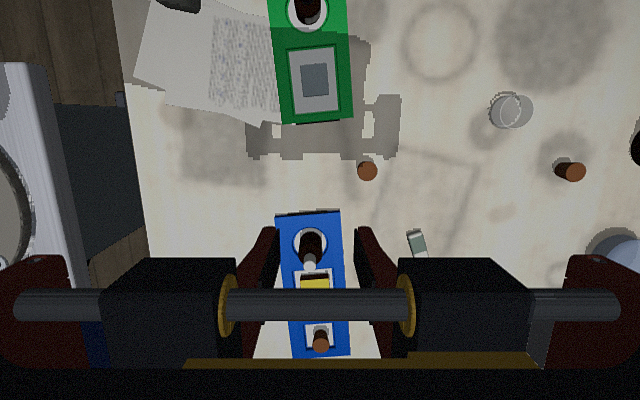

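View pics/s3.png

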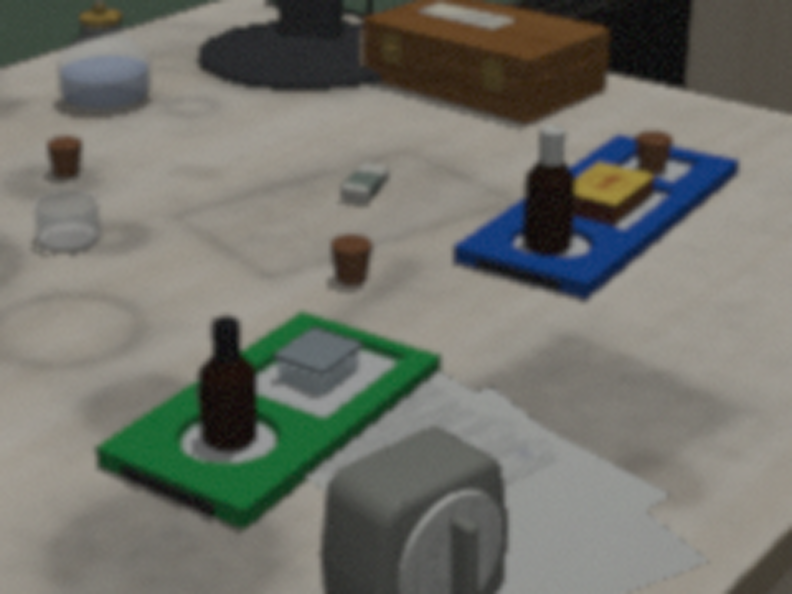

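All five things sit inside their recesses: both bottles stand upright, and both boxes are flat with their tops up. The eraser, glass cap and look-alikes haven't moved, and the arm is clear.

```bash
python3 -c "
from station import order,manip
print(order.hand_in(),manip.current_clock())"
```

```text
the job is handed in; nothing more can be done
the job is handed in; nothing more can be done
```

Both kits are made up as asked and the job is handed in, at roughly 45 s of the 112 s allowed; the final pictures show all five things in their recesses, both bottles upright, and the eraser and glass cap unmoved.

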